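# Breakfast buffet: set out the jam, then serve a brioche with the tongs

### The arm

A 6-joint arm with a two-finger parallel gripper is mounted at the origin on a cart in front of the work surface, level with it; the furniture and walls round the work are solid. World frame = base frame: x ahead of the robot, y to its left, z up, the work surface at z = 0. Lengths are in m, angles in rad, forces in N, time in s.
With the tool pointing down it reaches from about 0.275 to 0.85 m from the base axis. Payload 5.2 kg.
Tool frame: the origin (TCP) lies midway between the tips of the shut fingers; the grasp point (between the pads) lies behind it (bot.grip_point_offset is the z of the grasp point in the tool frame, in m); z points along the fingers, y is the line along which they close (so a half turn about z gives the same grasp; the last joint's range is limited). The gripper opens to 85 mm and grips with 20 to 120 N. Pads are 22 mm wide; open, the fingers measure 114 mm over their backs; the gripper's body (76 mm by 85 mm) begins 54 mm behind the grasp point. The pads swing forward as they close: fully open they stand 13 mm farther back than shut.
Start: joints at [1.105, 0.259, 1.535, -0, 1.348, -0.203], TCP at [0.143, 0.531, 0.231] pointing down, gripper open.
Joint ranges: [-3.14, 3.14], [-0.91, 2.08], [0.19, 2.58], [-1.22, 4.36], [0.22, 2.71], [-3.12, 3.12]. Speed limits (rad/s): [2.57, 2.57, 3.14, 3.14, 3.14, 3.14].

### API

Orientations are given as a unit quaternion [x, y, z, w].
In Python, from cell import get_obs, eyes, bot gives the robot as it stands.
- The arm moves only by the tool move_arm, never from a script. Its argument "plan" is a list of rows, each a list of 7 numbers: the gripper's target within -1 to 1 (fully open at 1, half-way at 0, shut at -1), then the shift along the world's x, y, z in mm, then the turn, a rotation vector about the world's x, y, z in rad. A call has 1 to 8 rows; each row shifts and turns the commanded pose from where the row before left it; what a row does not reach is not made up. A row lasts 1/8 s, in which the tool goes at most 62.5 mm and 10.7 degrees, less where a joint would pass 70% of its speed; a pose out of reach is approached as far as the arm can. A call with a gripper value outside its range is refused whole. The fingers move at their own pace and stop on an object; "newtons" is the grip in N (left out, the last holds). Time passes only in rows, so rows that do not move let the fingers close. It gives the time, the measured TCP pose, the force, the opening and the grip force at its end, in the units of the state.
- get_obs(): the state, without advancing time (a new reading comes with each control period).
- eyes.camera(name): name is "side" or "top" or "wrist"; returns (picture, depth): 384x512x3 uint8, red, green, blue; 384x512 float32, m along the optical axis (not along the pixel's ray), 0 where there is no reading.
- eyes.get_calibration(name): a dict with "mtx" (3x3 intrinsics, pixels), "world_to_cam" (4x4, takes a point from world to camera coordinates). Camera axes: x right, y up, looking along -z (the intrinsics and any distortion apply to the point x, -y, -z); pixel columns grow to the right and rows downward; lengths in m; the calibration is good to about 2 mm. A picture is of the moment at which its call begins: read the wrist's pose just before it. get_calibration takes no time and is no camera call; for the wrist camera it gives the pose at the moment of the call.
- bot.hand_in(): hands the job in; it is judged then, once.
The state is a dict: "time_s": time; "joint_positions": joint angles; "qvel": joint speeds; "joint_efforts": joint torques, N m; "tcp_pos": TCP position; "tcp_rot": TCP orientation; "ft_force": force on the tool from outside, world axes, zero at the start; "torque": the same for the moment, N m; "grip_width": finger opening in m; "grasp_force": force on a finger pad.
Only numpy, scipy, OpenCV 4.12 (cv2) and the standard library are available. Lean on these libraries where they do the work, as an engineer would, in place of code of your own. Each camera call takes 0.05 s, during which the arm holds its last target. There are 200 camera calls.

### The job

Lay out a guest's breakfast: first stand the jam jar from beside the mugs upright, fully on the guest's round wooden board, and let go of it. Then pick up the serving tongs, close them on the brioche bun that lies on the rectangular board and lift it; it is food, so never touch the bun with the robot itself. Finish while holding: the bun gripped in the tongs over the round board, still, its underside at least 10 cm above the board and nothing else carrying it, until the guest's plate comes; leave the pastry and the mugs where they are.

Things in the scene. Friction and masses are not known exactly. Their poses are not given: they have to be found in the camera images.
- tongs: Steel serving tongs lying on edge, 280 mm long, 24 mm high, 0.12 kg. Origin: underside, midway between the two black rubber grips (72 mm long, at x -41 to 31). +x to the jaws, +y across. Sprung open: 63 mm wide over the grips, jaws 103 mm apart inside, 110 outside. About 6 N on the grips starts closing, 10 N at 48 mm. Squeezed to 56 mm they stay in the fingers with the jaws still 85 mm apart.
- tongs_jaws (a point): Middle of the space between the tongs' jaws, 125 mm ahead of the tongs' origin (along its +x) and 12 mm above its underside: the bun's axis belongs here when the tongs close. Jaw tips reach 38 mm past it.
- tongs_left (a joint): Closing angle of the left (+y) arm of the tongs about its pivot beside the spring bow (85 mm behind the origin); the right arm mirrors it. 0: sprung fully open; 0.09: grips parallel and 48 mm wide outside, jaws about 65 mm apart, about where they hold the bun; 0.2: end stop.
- bun: Round coiled brioche bun, 64 mm wide, 50 mm high, 45 g, origin at the centre of its underside, z up. It lies on the rectangular board, not in the basket tray with the other buns.
- pastry_board: Rectangular dark wooden board, fixed, 215 x 150 x 12 mm. Origin on its underside below the bun's place; from there it reaches 60 mm to its -x (front), 155 mm to +x (back) and 75 mm to each side in y.
- guest_board: The guest's round wooden board, fixed, 180 mm across, 12 mm thick, flat on top. Origin at the centre of its underside.
- jam_jar: Jam jar, glass with a screw lid, 60 mm across, 70 mm high, about 0.19 kg, standing on the sideboard between the bread board and the tray of buns (not one of those far back on the left). Origin at the centre of its underside, z up.
- pastry: Glazed pastry, 86 x 85 mm, 34 mm high, on the rectangular board behind the bun (about 105 mm from it). Leave it. Origin at the centre of its underside.
- mug: Green mug, 79 mm across, 98 mm high, with a handle, standing on the sideboard before or beyond the jar, 125 mm or more from it. Leave it. Origin at its underside. A second such mug stands fixed farther back.
- bread_board: Slatted bread board, fixed, 280 (x) x 185 (y) x 41 mm, with a fixed row of sourdough slices on it, up to 127 mm above the sideboard. An obstacle in the middle. Origin at the centre of its underside.
Not all that is in view belongs to the job. Leave any green look-alike of the bun alone.

How it is judged:
By the outcome, as a careful person would: the job done as asked, in the order asked, and still so for the second after the job is handed in, while the arm keeps its last pose, push and grip.
It also fails if it takes over 58 s, if anything falls off the work surface, if the arm or the gripper's body presses on something with over 40 N, if the wrist force passes 120 N, or if a joint passes its speed limit or range.

## Working session

There is one attempt and no reset: what is moved stays moved. The work goes in short steps, Python scripts to look and compute and a tool call to move; the robot and the scene stay as the last step left them, time stands still between calls to the robot, and variables do not carry over. Pictures are saved under pics/ and viewed, at most 10 in all, crops included, and the job is handed in when it is done.

Besides the shell and the picture viewer there is one more tool, called after ">>>" by a JSON object that holds its "method" and its "body", one argument or row to a line. move_arm: Moves the arm, as the interface text tells. Its arguments: {"type":"object","properties":{"plan":{"type":"array"},"newtons":{"type":"number"}},"required":["plan"]}

```bash
mkdir -p pics; cat > h.py <<'E'
import numpy as np, cv2
from cell import get_obs, eyes, bot
def snap(n,tag):
    c=eyes.get_calibration(n); p,d=eyes.camera(n)
    cv2.imwrite(f'pics/{tag}.png',p[:,:,::-1]); np.savez(f'pics/{tag}.npz',p=p,d=d,K=c['mtx'],T=c['world_to_cam']); return p,d,c
def load(tag):
    z=np.load(f'pics/{tag}.npz'); return z['p'],z['d'],z['K'],z['T']
def cloud(d,K,T):
    v,u=np.mgrid[:d.shape[0],:d.shape[1]]
    P=np.stack([(u-K[0,2])/K[0,0]*d,-(v-K[1,2])/K[1,1]*d,-d,np.ones_like(d)],-1)
    W=(P@np.linalg.inv(T).T)[...,:3]; W[d==0]=np.nan; return W
E
python3 - <<'E'
from h import *
for n in('top','side'):
    p,d,c=snap(n,n+'0'); print(n,c,(d>0).mean())
a=cv2.imread('pics/top0.png');b=cv2.imread('pics/side0.png')
o=get_obs();print(o,bot.grip_point_offset,[x for x in dir(bot) if x[0]!='_'])
E
```

```text
top {'mtx': array([[483.33470404,   0.        , 257.61930064],
       [  0.        , 483.33470404, 193.44399993],
       [  0.        ,   0.        ,   1.        ]]), 'world_to_cam': array([[ 0.01909392, -0.99966389,  0.01753623,  0.07814004],
       [ 0.98076056,  0.02213526,  0.19395555, -0.52881008],
       [-0.19427853,  0.01349547,  0.98085357, -1.27504965],
       [ 0.        ,  0.        ,  0.        ,  1.        ]])} 0.995635986328125
side {'mtx': array([[380.58234784,   0.        , 257.17444615],
       [  0.        , 380.58234784, 191.74593788],
       [  0.        ,   0.        ,   1.        ]]), 'world_to_cam': array([[-0.9912752 , -0.12973704, -0.023276  ,  0.56343954],
       [ 0.04960976, -0.53083474,  0.84602207, -0.02970165],
       [-0.12211611,  0.83748599,  0.53263954, -1.12606543],
       [ 0.        ,  0.        ,  0.        ,  1.        ]])} 0.9523518880208334
{'time_s': 0.1, 'joint_positions': array([ 1.10517259e+00,  2.59253477e-01,  1.53595909e+00, -3.20734713e-05,
        1.34798161e+00, -2.02770241e-01]), 'qvel': array([-0.00042617,  0.00047397, -0.00384708,  0.0006903 ,  0.00051049,
        0.00052055]), 'joint_efforts': array([ 1.71930285e-03, -4.46977794e+01, -2.91249686e+01, -2.13540484e-04,
        6.29833885e-03, -2.16822161e-05]), 'tcp_pos': array([0.1426711 , 0.53069486, 0.23057261]), 'tcp_rot': array([ 1.31045150e-01,  9.91376078e-01, -7.61585374e-04, -2.47885183e-04]), 'ft_force': array([-0.41621577, -0.16850788, -0.34262487]), 'torque': array([ 0.04230715, -0.01509843, -0.0384311 ]), 'grasp_force': 0.0, 'grip_width': 0.08536445232214307} -0.0187 ['PlanningError', 'grip_point_offset', 'hand_in']
```

View pics/top0.png

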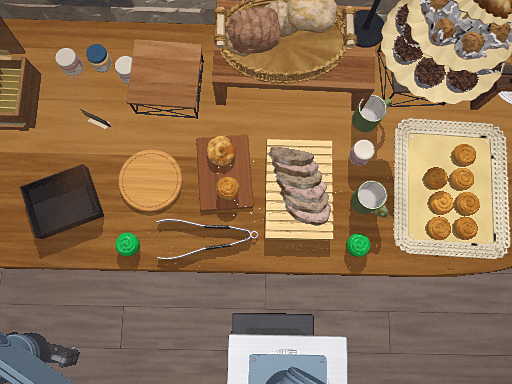

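View pics/side0.png

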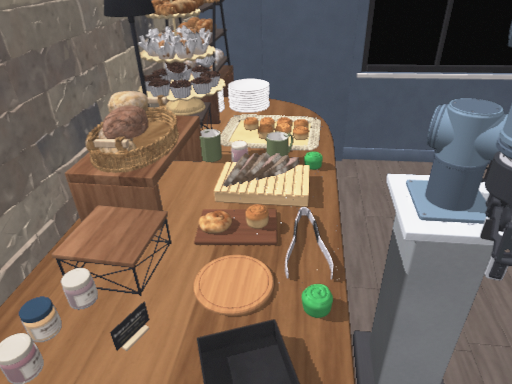

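Top view: the jar beside the mugs is at (362,152). The other jars, at (67,60), (97,55) and (124,68), are the far-back-left ones to leave. The mugs are at (371,195) and (371,112). The bun is at (228,187) with the pastry behind it at (221,150). The guest board is at (151,181), and the tongs have their bow at (253,235) and jaws near (160,240). The green look-alikes are at (127,244) and (358,244).

```bash
python3 - <<'E'
from h import *
p,d,K,T=load('top0'); W=cloud(d,K,T)
def reg(name,u0,u1,v0,v1,zlo,zhi,f=None):
    R=W[v0:v1,u0:u1].reshape(-1,3); m=(R[:,2]>zlo)&(R[:,2]<zhi)
    if f is not None: m&=f(p[v0:v1,u0:u1].reshape(-1,3).astype(int))
    R=R[m]; print(name,len(R),'min',R.min(0).round(4),'max',R.max(0).round(4)); 
    (c,r)=cv2.minEnclosingCircle(R[:,:2].astype(np.float32)); print('   circ',np.round(c,4),round(r,4),'med',np.median(R,0).round(4)); return R
reg('jar',345,378,135,167,.06,.09)
reg('mugF',350,388,175,216,.088,.12)
reg('mugB',350,388,90,130,.088,.12)
reg('bun',214,241,174,202,.025,.09)
reg('buntop',214,241,174,202,.05,.09)
reg('pastry',203,240,130,168,.02,.08)
reg('pboard',190,258,130,215,.007,.016)
reg('guest',112,188,145,215,.008,.018)
reg('bread',260,338,135,245,.03,.15)
reg('trayrim',390,512,115,262,.015,.15)
reg('greenL',110,142,230,260,.015,.1)
reg('greenR',343,374,230,260,.015,.1)
R=reg('tongs',150,262,212,264,.012,.04)
reg('bow',244,262,225,245,.012,.04)
reg('jL',150,185,212,232,.012,.04); reg('jR',150,185,245,264,.012,.04)
print('surf',np.nanmedian(W[215:225,130:150,2]))
E
python3 - <<'E'
import cv2,numpy as np
a=cv2.imread('pics/top0.png')
x=cv2.resize(a[205:270,110:265],None,fx=5,fy=5,interpolation=cv2.INTER_CUBIC)
y=cv2.resize(a[125:215,330:410],None,fx=2.9,fy=2.9,interpolation=cv2.INTER_CUBIC)
c=np.zeros((590,780,3),np.uint8);c[:325,:775]=x;c[326:326+y.shape[0],:y.shape[1]]=y
cv2.imwrite('pics/crop0.png',c)
E
```

```text
jar 339 min [ 0.6267 -0.2308  0.0603] max [ 0.6833 -0.1727  0.0786]
   circ [ 0.6559 -0.2011] 0.0298 med [ 0.6537 -0.2002  0.0692]
mugF 220 min [ 0.4737 -0.2551  0.088 ] max [ 0.5589 -0.1726  0.1033]
   circ [ 0.5138 -0.2215] 0.0502 med [ 0.5082 -0.2288  0.0951]
mugB 233 min [ 0.7247 -0.2656  0.088 ] max [ 0.8109 -0.181   0.1186]
   circ [ 0.7752 -0.2187] 0.0514 med [ 0.7828 -0.2106  0.0965]
bun 421 min [0.5087 0.1432 0.029 ] max [0.5734 0.2041 0.0689]
   circ [0.5388 0.1724] 0.0357 med [0.5392 0.1729 0.0558]
buntop 339 min [0.5122 0.1434 0.0501] max [0.5716 0.2039 0.0689]
   circ [0.542  0.1736] 0.0306 med [0.5411 0.1731 0.057 ]
pastry 673 min [0.602  0.1552 0.0211] max [0.6985 0.2356 0.0497]
   circ [0.6501 0.1908] 0.0492 med [0.6485 0.1965 0.0374]
pboard 2446 min [0.4768 0.0891 0.007 ] max [0.717 0.288 0.016]
   circ [0.5947 0.1886] 0.1543 med [0.5857 0.1813 0.0117]
guest 2769 min [0.4783 0.3047 0.008 ] max [0.6595 0.5005 0.018 ]
   circ [0.5798 0.3947] 0.1171 med [0.5651 0.3941 0.0121]
bread 6520 min [ 0.4037 -0.1253  0.03  ] max [0.6881 0.0673 0.1308]
   circ [ 0.5477 -0.0243] 0
[... 232 characters left out ...]
544]
   circ [0.3827 0.4418] 0.032 med [0.3815 0.4381 0.0437]
greenR 442 min [ 0.3629 -0.2185  0.0154] max [ 0.4258 -0.1571  0.0576]
   circ [ 0.3937 -0.1879] 0.0322 med [ 0.3924 -0.1852  0.0435]
tongs 398 min [0.3458 0.0881 0.0123] max [0.4559 0.3666 0.0319]
   circ [0.4087 0.2298] 0.1422 med [0.4242 0.213  0.0226]
bow 50 min [0.4009 0.0881 0.0124] max [0.432  0.1245 0.0283]
   circ [0.4171 0.1093] 0.0214 med [0.4192 0.1116 0.0205]
jL 50 min [0.4472 0.2913 0.0128] max [0.4559 0.3666 0.0319]
   circ [0.4491 0.329 ] 0.0378 med [0.4526 0.3296 0.0219]
jR 39 min [0.3458 0.2865 0.0127] max [0.3572 0.3593 0.0289]
   circ [0.3537 0.3229] 0.0367 med [0.3501 0.3208 0.0242]
surf 0.00016786811421076742
```

View pics/crop0.png

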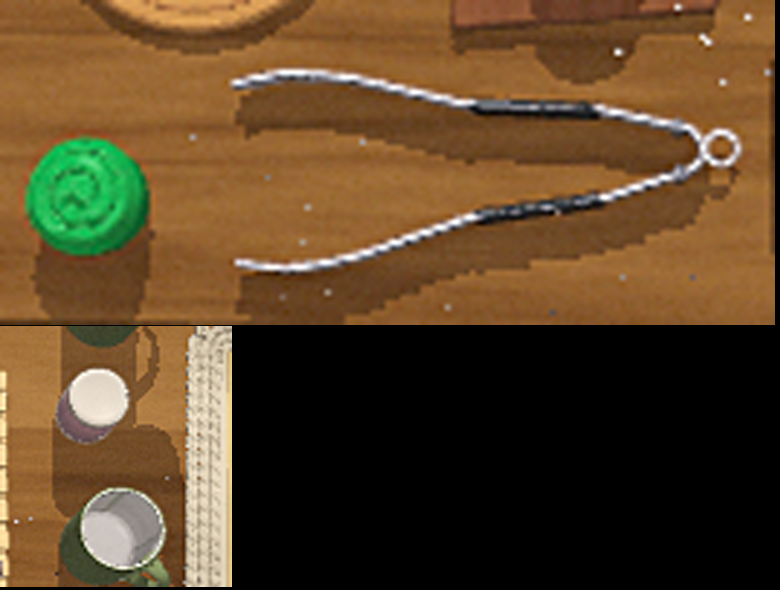

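The crop confirms the white-lidded jar between the two mugs at (362,152), and the tongs lying clear with their jaws to the left. I'll refine the board and tongs measurements and start towards the jar.

```bash
cat >> h.py <<'E'
def ray(u,v,z,K,T):
    I=np.linalg.inv(T); dc=I[:3,:3]@np.array([(u-K[0,2])/K[0,0],-(v-K[1,2])/K[1,1],-1]); o=I[:3,3]; return o+dc*(z-o[2])/dc[2]
E
python3 - <<'E'
from h import *
p,d,K,T=load('top0'); W=cloud(d,K,T)
m=((W[...,2]>.008)&(W[...,2]<.018)).astype(np.uint8); m[:, :112]=0;m[:,188:]=0;m[:145]=0;m[214:]=0
cs,_=cv2.findContours(m,0,2); c=max(cs,key=cv2.contourArea); (u,v),r=cv2.minEnclosingCircle(c); M=cv2.moments(c)
print('guest',ray(u,v,.012,K,T),ray(M['m10']/M['m00'],M['m01']/M['m00'],.012,K,T),ray(u+r,v,.012,K,T)[1]-ray(u-r,v,.012,K,T)[1])
R=lambda x,y:ray(110+x/5-.4,205+y/5-.4,.024,K,T)
ring=R(719,147);tl=R(234,83);tr=R(236,263);ga=[R(473,105),R(600,110)];gb=[R(477,217),R(604,200)]
print(ring,tl,tr,(tl+tr)/2,'grips',ga,gb,np.mean(ga+gb,0))
a=(tl+tr)/2-ring; print('yaw',np.arctan2(a[1],a[0]),np.hypot(a[0],a[1]))
for n,(u0,u1,v0,v1) in dict(box=(20,105,165,240),stand=(125,205,38,118),basket=(210,380,0,105)).items():
    Q=W[v0:v1,u0:u1].reshape(-1,3);Q=Q[Q[:,2]>.02];print(n,Q.min(0),Q.max(0))
E
```

```text
guest [0.56491334 0.39387902 0.012     ] [0.56638544 0.39495662 0.012     ] -0.18085154791405444
[0.41830893 0.09820407 0.024     ] [0.44807861 0.36652349 0.024     ] [0.34951886 0.35956107 0.024     ] [0.39879874 0.36304228 0.024     ] grips [array([0.43868468, 0.23440554, 0.024     ]), array([0.43740455, 0.1643166 , 0.024     ])] [array([0.37714262, 0.22972682, 0.024     ]), array([0.3878567 , 0.16062157, 0.024     ])] [0.41027214 0.19726763 0.024     ]
yaw 1.644331856073925 0.26555587727577057
box [0.39529933 0.51903685 0.02002748] [0.60002012 0.73973718 0.05507362]
stand [0.75166928 0.25603157 0.02052642] [0.95434192 0.48096859 0.10829727]
basket [ 0.77488654 -0.26687629  0.02008813] [1.08053372 0.2429186  0.31108397]
```

>>> {"method": "move_arm", "body": {
  "plan": [
    [1,35,-50,5,0,0,0],
    [1,35,-50,5,0,0,0],
    [1,35,-50,0,0,0,0],
    [1,35,-50,0,0,0,0],
    [1,35,-50,0,0,0,0],
    [1,35,-50,0,0,0,0],
    [1,35,-50,0,0,0,0],
    [1,35,-50,0,0,0,0]
  ],
  "newtons": 40
}}

```text
time_s: 1.1
tcp_pos: [0.4235, 0.1293, 0.2412]
tcp_rot: [0.131, 0.991, 0.0, -0.0]
ft_force: [2.0, 1.1, -0.4]
grip_width: 0.0855
grasp_force: 0.0
```

>>> {"method": "move_arm", "body": {
  "plan": [
    [1,35,-50,0,0,0,0],
    [1,35,-50,0,0,0,0],
    [1,35,-50,0,0,0,0],
    [1,35,-50,0,0,0,0],
    [1,35,-50,0,0,0,0],
    [1,35,-50,0,0,0,0],
    [1,23,-33,-20,0,0,0],
    [1,0,0,0,0,0,0]
  ]
}}

```text
time_s: 2.1
tcp_pos: [0.6554, -0.2043, 0.2171]
tcp_rot: [0.133, 0.991, 0.001, -0.003]
ft_force: [-0.2, 1.0, -1.0]
grip_width: 0.0852
grasp_force: 0.0
```

```bash
python3 - <<'E'
from h import *
p,d,c=snap('wrist','w1'); W=cloud(d,c['mtx'],c['world_to_cam'])
m=((W[...,2]>.055)&(W[...,2]<.085)&(np.hypot(W[...,0]-.656,W[...,1]+.202)<.06))
Q=W[m]; print(len(Q),Q.min(0),Q.max(0),cv2.minEnclosingCircle(Q[:,:2].astype(np.float32)))
print(get_obs()['tcp_pos'])
E
```

```text
2137 [ 0.62889025 -0.2304162   0.0551345 ] [ 0.68649609 -0.17322901  0.07213349] ((0.657657265663147, -0.20166897773742676), 0.029096126556396484)
[ 0.65515114 -0.20266551  0.21860635]
```

>>> {"method": "move_arm", "body": {
  "plan": [
    [1,1,1,-40,0,0,0],
    [1,0,0,-40,0,0,0],
    [1,0,0,-40,0,0,0],
    [1,0,0,-40,0,0,0],
    [1,0,0,-25,0,0,0],
    [1,0,0,-15,0,0,0],
    [1,0,0,0,0,0,0]
  ]
}}

```text
time_s: 3.02
tcp_pos: [0.6563, -0.1998, 0.0211]
tcp_rot: [0.131, 0.991, 0.0, -0.001]
ft_force: [0.2, -0.3, -0.3]
grip_width: 0.0854
grasp_force: 0.0
```

>>> {"method": "move_arm", "body": {
  "plan": [
    [-1,0,0,0,0,0,0],
    [-1,0,0,0,0,0,0],
    [-1,0,0,0,0,0,0],
    [-1,0,0,0,0,0,0],
    [-1,0,0,0,0,0,0]
  ],
  "newtons": 40
}}

```text
time_s: 3.65
tcp_pos: [0.6581, -0.2014, 0.0235]
tcp_rot: [0.131, 0.991, -0.001, 0.002]
ft_force: [0.2, 1.4, 5.9]
grip_width: 0.0576
grasp_force: 43.6
```

>>> {"method": "move_arm", "body": {
  "plan": [
    [-1,0,0,15,0,0,0],
    [-1,0,0,35,0,0,0],
    [-1,0,0,45,0,0,0],
    [-1,0,0,45,0,0,0],
    [-1,-5,20,40,0,0,0],
    [-1,-5,40,0,0,0,0],
    [-1,-5,50,0,0,0,0],
    [-1,-5,50,0,0,0,0]
  ]
}}

```text
time_s: 4.65
tcp_pos: [0.6364, -0.0398, 0.2024]
tcp_rot: [0.131, 0.991, -0.0, 0.0]
ft_force: [1.0, -0.3, -2.0]
grip_width: 0.0576
grasp_force: 43.3
```

>>> {"method": "move_arm", "body": {
  "plan": [
    [-1,-5,58,0,0,0,0],
    [-1,-5,58,0,0,0,0],
    [-1,-5,58,0,0,0,0],
    [-1,-5,58,0,0,0,0],
    [-1,-5,58,0,0,0,0],
    [-1,-5,58,0,0,0,0],
    [-1,-5,58,0,0,0,0],
    [-1,-5,38,0,0,0,0]
  ]
}}

```text
time_s: 5.65
tcp_pos: [0.5958, 0.4059, 0.202]
tcp_rot: [0.13, 0.991, 0.0, 0.0]
ft_force: [-0.1, 0.3, -1.2]
grip_width: 0.0576
grasp_force: 43.3
```

>>> {"method": "move_arm", "body": {
  "plan": [
    [-1,0,20,0,0,0,0],
    [-1,0,0,0,0,0,0]
  ]
}}

```text
time_s: 5.9
tcp_pos: [0.5961, 0.4245, 0.2015]
tcp_rot: [0.13, 0.992, 0.0, -0.0]
ft_force: [0.1, 0.2, -1.5]
grip_width: 0.0578
grasp_force: 43.3
```

```bash
python3 - <<'E'
from h import *
print(get_obs()['tcp_pos'],get_obs()['tcp_rot'])
p,d,c=snap('side','s1'); K,T=c['mtx'],c['world_to_cam']; W=cloud(d,K,T)
m=(np.hypot(W[...,0]-.597,W[...,1]-.423)<.06)&(W[...,2]>.1)&(W[...,2]<.26); print(W[m].min(0),np.percentile(W[m],[1,5],axis=0))
q=cv2.imread('pics/s1.png');cv2.imwrite('pics/s1c.png',cv2.resize(q[150:340,150:350],None,fx=3,fy=3))
E
```

```text
[0.59609129 0.42453635 0.20149665] [ 1.29838732e-01  9.91535123e-01  9.87080245e-06 -5.66457513e-05]
[0.56590437 0.37339566 0.18035958] [[0.56649482 0.37863181 0.18331358]
 [0.56791683 0.39449202 0.18793365]]
```

View pics/s1c.png

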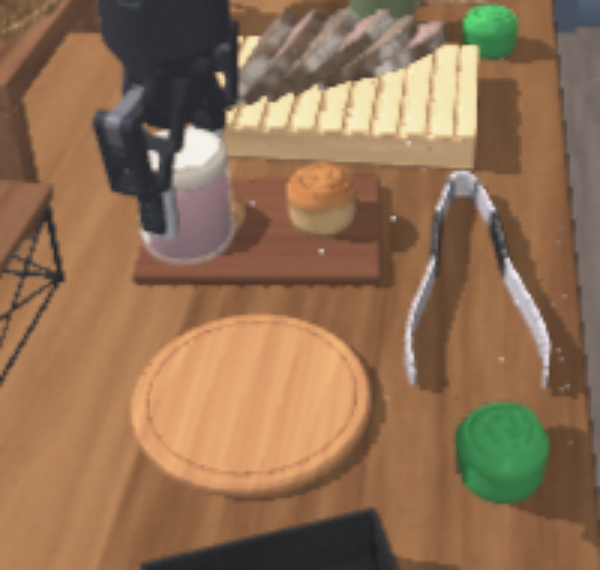

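The crop shows the jar upright in the fingers and clear of everything, with the round board free below.

>>> {"method": "move_arm", "body": {
  "plan": [
    [-1,0,0,-40,0,0,0],
    [-1,0,0,-40,0,0,0],
    [-1,0,0,-40,0,0,0],
    [-1,0,0,-25,0,0,0],
    [-1,0,0,-15,0,0,0],
    [-1,0,0,-2,0,0,0],
    [-1,0,0,-1,0,0,0],
    [-1,0,0,0,0,0,0]
  ]
}}

```text
time_s: 6.95
tcp_pos: [0.5977, 0.4234, 0.0398]
tcp_rot: [0.131, 0.991, 0.001, 0.001]
ft_force: [-0.9, -0.0, -0.8]
grip_width: 0.058
grasp_force: 43.3
```

>>> {"method": "move_arm", "body": {
  "plan": [
    [-1,0,0,-1,0,0,0],
    [-1,0,0,-1,0,0,0],
    [-1,0,0,0,0,0,0]
  ]
}}

```text
time_s: 7.32
tcp_pos: [0.5968, 0.4232, 0.0363]
tcp_rot: [0.131, 0.991, -0.0, -0.0]
ft_force: [0.4, -0.6, -1.3]
grip_width: 0.0575
grasp_force: 43.3
```

>>> {"method": "move_arm", "body": {
  "plan": [
    [-1,0,0,-1,0,0,0],
    [-1,0,0,-1,0,0,0],
    [-1,0,0,0,0,0,0]
  ]
}}

```text
time_s: 7.7
tcp_pos: [0.5968, 0.4233, 0.0355]
tcp_rot: [0.131, 0.991, 0.0, 0.0]
ft_force: [-2.5, -0.3, 6.3]
grip_width: 0.0575
grasp_force: 43.9
```

>>> {"method": "move_arm", "body": {
  "plan": [
    [0.45,0,0,0,0,0,0],
    [0.6,0,0,0,0,0,0],
    [1,0,0,0,0,0,0],
    [1,0,0,0,0,0,0],
    [1,0,0,20,0,0,0],
    [1,0,0,40,0,0,0],
    [1,0,0,50,0,0,0],
    [1,0,0,50,0,0,0]
  ]
}}

```text
time_s: 8.7
tcp_pos: [0.5969, 0.4232, 0.1976]
tcp_rot: [0.131, 0.991, 0.0, 0.001]
ft_force: [0.9, -0.2, -0.6]
grip_width: 0.0854
grasp_force: 0.0
```

>>> {"method": "move_arm", "body": {
  "plan": [
    [1,-26,-32,10,0,0,-0.176],
    [1,-26,-32,10,0,0,-0.176],
    [1,-26,-32,0,0,0,-0.176],
    [1,-26,-32,0,0,0,-0.176],
    [1,-26,-32,0,0,0,-0.176],
    [1,-26,-32,0,0,0,-0.176],
    [1,-31,-34,0,0,0,-0.176],
    [1,0,0,0,0,0,0]
  ]
}}

```text
time_s: 9.7
tcp_pos: [0.4081, 0.1957, 0.2158]
tcp_rot: [0.681, 0.733, 0.0, 0.0]
ft_force: [0.0, -0.0, 0.2]
grip_width: 0.0853
grasp_force: 0.0
```

```bash
python3 - <<'E'
from h import *
o=get_obs();print(o['tcp_pos'],o['tcp_rot'],o['joint_positions'])
n=o['tcp_rot'];print('psi',2*np.arctan2(n[1],n[0])-np.pi/2)
p,d,c=snap('wrist','w2'); snap('top','t2'); p,d,K,T=load('top0'); p,d,K,T=load('t2'); W=cloud(d,K,T)
m=(np.hypot(W[...,0]-.597,W[...,1]-.423)<.06)&(W[...,2]>.06)&(W[...,2]<.1);Q=W[m]
print('jar',len(Q),np.median(Q,0),Q.min(0),Q.max(0),cv2.minEnclosingCircle(Q[:,:2].astype(np.float32)))
a=cv2.imread('pics/w2.png');b=cv2.imread('pics/t2.png')
cv2.imwrite('pics/v2.png',np.hstack([cv2.resize(a,(400,300)),cv2.resize(b[120:270,90:290],(400,300))]))
E
```

```text
[0.40814859 0.19573729 0.21580565] [6.80648187e-01 7.32610163e-01 3.93931172e-04 4.88559574e-04] [ 2.00154143e-01  9.29419300e-02  1.77892089e+00 -3.50980919e-04
  1.26852022e+00  1.26756535e-01]
psi 0.07350189072025759
jar 406 [0.59208015 0.42149544 0.08101404] [0.56507973 0.39330181 0.06009455] [0.62339372 0.45240578 0.0888541 ] ((0.5947309136390686, 0.4225699007511139), 0.03073800541460514)
```

View pics/v2.png

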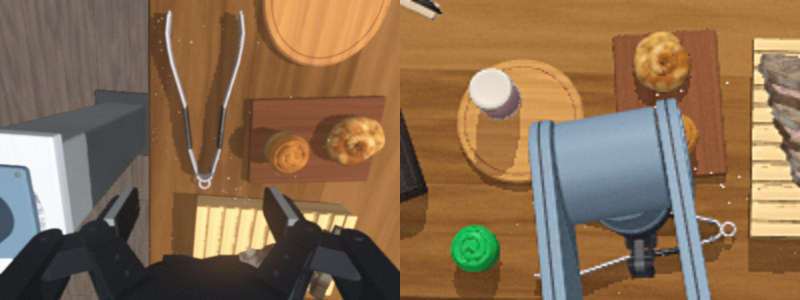

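Left (wrist view): the tongs are undisturbed, with black grips at about (187,128) and (221,128). Right (top crop): the jar stands on the round board, lid at (492,92). I'll refine the tongs pose from the wrist depth.

```bash
python3 - <<'E'
from h import *
p,d,K,T=load('w2'); W=cloud(d,K,T)
v,u=np.mgrid[:384,:512]
m=(W[...,2]>.017)&(W[...,2]<.032)&(W[...,1]>.085)&(W[...,1]<.38)&(W[...,0]>.33)&(W[...,0]<.468)&(u>195)&(u<320)&(v<245)
Q=W[m]; print(len(Q), 'surf',np.nanmedian(W[150:180,205:212,2]))
for y in np.arange(.09,.38,.015):
    q=Q[abs(Q[:,1]-y)<.006]
    if len(q): print(round(y,3),len(q),q[:,0].min().round(4),q[:,0].max().round(4),((q[:,0].min()+q[:,0].max())/2).round(4))
print(Q.min(0),Q.max(0))
dark=m&(p.max(2)<70); D=W[dark]; print('dark',len(D))
for s in (D[D[:,0]<.41],D[D[:,0]>.41]): print(s.min(0),s.max(0),s.mean(0))
E
```

```text
1860 surf 0.0003353637498800799
0.105 53 0.4091 0.4293 0.4192
0.12 82 0.4028 0.4365 0.4197
0.135 53 0.3978 0.4374 0.4176
0.15 58 0.393 0.4401 0.4165
0.165 77 0.3868 0.4439 0.4154
0.18 112 0.3848 0.4448 0.4148
0.195 117 0.3827 0.4448 0.4137
0.21 121 0.3795 0.4454 0.4125
0.225 123 0.3775 0.4456 0.4115
0.24 72 0.3746 0.4445 0.4095
0.255 69 0.3692 0.4472 0.4082
0.27 72 0.3638 0.4504 0.4071
0.285 77 0.3574 0.4535 0.4055
0.3 75 0.3537 0.4564 0.405
0.315 83 0.35 0.4576 0.4038
0.33 97 0.3485 0.458 0.4033
0.345 98 0.3491 0.4578 0.4034
0.36 62 0.3504 0.4551 0.4028
[0.34820813 0.10645028 0.01700842] [0.45844879 0.36820828 0.02669801]
dark 86
[0.38550737 0.21209512 0.02227642] [0.3858917  0.21811676 0.02345477] [0.38569796 0.21510341 0.02289495]
[0.43723107 0.17056506 0.01703648] [0.43939992 0.23494277 0.02498422] [0.43824105 0.19991087 0.02204331]
```

>>> {"method": "move_arm", "body": {
  "plan": [
    [1,4,3,-50,0,0,0],
    [1,0,0,-50,0,0,0],
    [1,0,0,-45,0,0,0],
    [1,0,0,-35,0,0,0],
    [1,0,0,-20,0,0,0],
    [1,0,0,-13,0,0,0],
    [1,0,0,0,0,0,0]
  ]
}}

```text
time_s: 10.68
tcp_pos: [0.4142, 0.2005, 0.0008]
tcp_rot: [0.679, 0.734, -0.0, -0.0]
ft_force: [-0.1, 0.6, 0.3]
grip_width: 0.0858
grasp_force: 0.0
```

>>> {"method": "move_arm", "body": {
  "plan": [
    [0.5,0,0,0,0,0,0],
    [0.5,0,0,0,0,0,0],
    [0.4,0,0,0,0,0,0],
    [0.4,0,0,0,0,0,0],
    [0.32,0,0,0,0,0,0],
    [0.32,0,0,0,0,0,0]
  ],
  "newtons": 30
}}

```text
time_s: 11.42
tcp_pos: [0.4156, 0.2006, 0.0031]
tcp_rot: [0.68, 0.733, 0.002, 0.001]
ft_force: [-0.5, 1.0, 8.7]
grip_width: 0.0564
grasp_force: 10.0
```

>>> {"method": "move_arm", "body": {
  "plan": [
    [0.3,0,0,10,0,0,0],
    [0.3,0,0,20,0,0,0],
    [0.3,0,0,30,0,0,0],
    [0.3,0,0,40,0,0,0],
    [0.3,0,0,30,0,0,0],
    [0.3,0,0,10,0,0,0],
    [0.3,0,0,0,0,0,0]
  ]
}}

```text
time_s: 12.3
tcp_pos: [0.4138, 0.2001, 0.1415]
tcp_rot: [0.68, 0.733, 0.0, 0.0]
ft_force: [0.2, 0.1, -1.5]
grip_width: 0.056
grasp_force: 7.7
```

```bash
python3 - <<'E'
from h import *
snap('wrist','w3'); snap('side','s3')
a=cv2.imread('pics/w3.png');b=cv2.imread('pics/s3.png')
cv2.imwrite('pics/v3.png',np.hstack([cv2.resize(a,(400,300)),cv2.resize(b[150:330,160:400],(400,300))]))
E
```

```text
(no output)
```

View pics/v3.png

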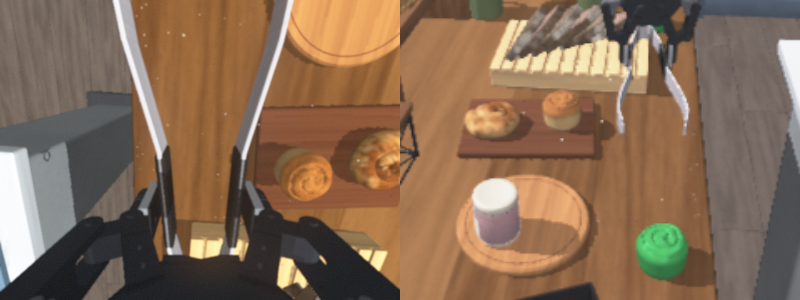

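The tongs are held level and clear (side crop, jaws at (620,130) and (686,130)). I'll measure their pitch and offset from the tool.

```bash
python3 - <<'E'
from h import *
for t in('w3','s3'):
    p,d,K,T=load(t); W=cloud(d,K,T)
    m=(W[...,2]>.11)&(W[...,2]<.2)&(W[...,0]>.34)&(W[...,0]<.48)&(W[...,1]>.2)&(W[...,1]<.39)
    Q=W[m]; print(t,len(Q),Q.min(0),Q.max(0))
    for y in np.arange(.21,.385,.02):
        q=Q[abs(Q[:,1]-y)<.01]
        if len(q)>3: print(round(y,3),len(q),'x',q[:,0].min().round(4),q[:,0].max().round(4),'z',q[:,2].min().round(4),q[:,2].max().round(4))
E
```

```text
w3 16388 [0.35300035 0.20000754 0.13799006] [0.47333047 0.32462546 0.19999889]
0.21 7337 x 0.353 0.4733 z 0.1404 0.2
0.23 1591 x 0.3827 0.4412 z 0.1393 0.164
0.25 1508 x 0.3763 0.4421 z 0.1382 0.1645
0.27 1750 x 0.3701 0.4452 z 0.1385 0.165
0.29 2054 x 0.3644 0.4489 z 0.1387 0.1652
0.31 2055 x 0.3615 0.4501 z 0.138 0.1653
0.33 93 x 0.4462 0.4478 z 0.1387 0.1575
s3 634 [0.35301451 0.20000168 0.1392975 ] [0.47166629 0.36844058 0.1999681 ]
0.21 282 x 0.353 0.4717 z 0.1427 0.2
0.23 52 x 0.3833 0.4666 z 0.1405 0.1982
0.25 52 x 0.377 0.4406 z 0.1411 0.1654
0.27 56 x 0.3707 0.4442 z 0.1395 0.1646
0.29 57 x 0.3645 0.4477 z 0.1409 0.1658
0.31 37 x 0.3609 0.449 z 0.1429 0.1643
0.33 33 x 0.3589 0.4494 z 0.1411 0.1664
0.35 41 x 0.3604 0.4475 z 0.1393 0.1664
0.37 24 x 0.3631 0.4422 z 0.1424 0.164
```

>>> {"method": "move_arm", "body": {
  "plan": [
    [0.3,0,0,0,0,0,-0.18],
    [0.3,0,0,0,0,0,-0.18],
    [0.3,0,0,0,0,0,-0.18],
    [0.3,0,0,0,0,0,-0.18],
    [0.3,0,0,0,0,0,-0.18],
    [0.3,0,0,0,0,0,-0.18],
    [0.3,0,-10,0,0,0,-0.18],
    [0.3,0,-16,0,0,0,-0.18]
  ]
}}

```text
time_s: 13.4
tcp_pos: [0.4128, 0.1739, 0.1397]
tcp_rot: [0.995, 0.101, -0.002, 0.0]
ft_force: [-1.1, -0.4, -1.4]
grip_width: 0.0558
grasp_force: 7.7
```

>>> {"method": "move_arm", "body": {
  "plan": [
    [0.3,0,0,0,0,0,-0.18],
    [0.3,0,0,0,0,0,-0.024],
    [0.3,0,0,0,0,0,0]
  ]
}}

```text
time_s: 13.78
tcp_pos: [0.4134, 0.1741, 0.1405]
tcp_rot: [1.0, 0.003, -0.001, 0.0]
ft_force: [-0.1, 0.7, -1.7]
grip_width: 0.0557
grasp_force: 7.7
```

```bash
python3 - <<'E'
from h import *
o=get_obs();print(o['tcp_pos'],o['tcp_rot'],o['joint_positions']);snap('wrist','w4'); snap('side','s4');snap('top','t4')
for t in('w4','s4','t4'):
    p,d,K,T=load(t); W=cloud(d,K,T)
    m=(W[...,2]>.11)&(W[...,2]<.185)&(W[...,1]>.10)&(W[...,1]<.25)&(W[...,0]>.43)&(W[...,0]<.61)
    Q=W[m]; print(t,len(Q),Q.min(0),Q.max(0))
    for y in np.arange(.44,.6,.02):
        q=Q[abs(Q[:,0]-y)<.01]
        if len(q)>3: print(round(y,3),len(q),'y',q[:,1].min().round(4),q[:,1].max().round(4),'z',q[:,2].min().round(4),q[:,2].max().round(4))
    m=(np.hypot(W[...,0]-.541,W[...,1]-.1735)<.05)&(W[...,2]>.035)&(W[...,2]<.09)
    if m.sum()>50:
        Q=W[m];print('bun',len(Q),Q.min(0),Q.max(0),cv2.minEnclosingCircle(Q[:,:2].astype(np.float32)))
a=cv2.imread('pics/w4.png');b=cv2.imread('pics/s4.png')
cv2.imwrite('pics/v4.png',np.hstack([cv2.resize(a,(400,300)),cv2.resize(b[150:330,160:400],(400,300))]))
E
```

```text
[0.41336836 0.17410605 0.14050813] [ 9.99995395e-01  2.91027080e-03 -8.52384293e-04  1.21102361e-04] [1.49022287e-01 1.65742141e-01 1.89653165e+00 9.72056048e-06
 1.08104073e+00 1.71399348e+00]
w4 9278 [0.43005048 0.13010224 0.13704991] [0.5346496  0.21825362 0.16421797]
0.44 1608 y 0.1452 0.2038 z 0.1375 0.163
0.46 1479 y 0.1423 0.2062 z 0.1376 0.1632
0.48 1713 y 0.1375 0.2111 z 0.137 0.1633
0.5 2006 y 0.1326 0.2161 z 0.1375 0.1641
0.52 2314 y 0.1301 0.2183 z 0.1375 0.1642
0.54 158 y 0.1321 0.2167 z 0.138 0.1559
bun 5125 [0.49645311 0.13672257 0.03630228] [0.56313803 0.20458809 0.06323905] ((0.5331512689590454, 0.17351779341697693), 0.03949306905269623)
s4 998 [0.43000303 0.12584018 0.13788093] [0.57899822 0.22194843 0.16581948]
0.44 140 y 0.1475 0.2055 z 0.1398 0.164
0.46 143 y 0.1406 0.2098 z 0.1389 0.1641
0.48 137 y 0.1373 0.2129 z 0.1379 0.1647
0.5 133 y 0.1329 0.2178 z 0.1391 0.1645
0.52 136 y 0.1291 0.2211 z 0.14 0.1654
0.54 127 y 0.1258 0.2219 z 0.1396 0.1654
0.56 139 y 0.1271 0.2206 z 0.1395 0.1658
0.58 43 y 0.1338 0.2168 z 0.14 0.1634
bun 358 [0.51472493 0.14994525 0.03506345] [0.57574319 0.20632286 0.06458276] ((0.5451374053955078, 0.17621128261089325), 0.031735021620988846)
t4 58 [0.47070761 0.13084949 0.13782304] [0.57715903 0.21925735 0.16675319]
0.54 19 y 0.1308 0.2193 z 0.1572 0.1657
0.56 25 y 0.1311 0.217 z 0.1378 0.1668
0.58 10 y 0.1341 0.215 z 0.1467 0.1624
bun 89 [0.5191406  0.15103838 0.04601801] [0.57235816 0.20188382 0.06299804] ((0.5422832369804382, 0.17353372275829315), 0.032374173402786255)
```

View pics/v4.png

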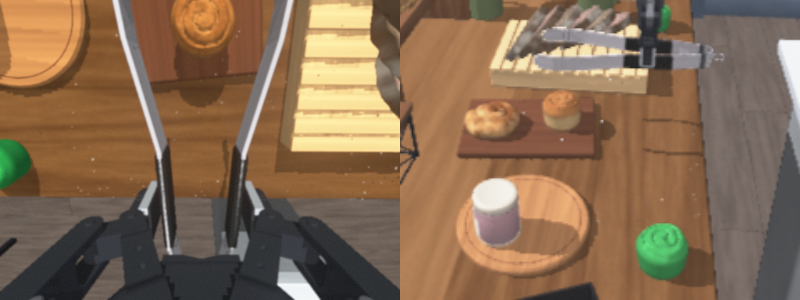

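Tongs are pointing over the bun: in the wrist view the bun at (203,25) is centred between the jaws, and the side crop shows free space below. Descending.

>>> {"method": "move_arm", "body": {
  "plan": [
    [0.3,2,0,-25,0,0,0],
    [0.3,0,0,-30,0,0,0],
    [0.3,0,0,-20,0,0,0],
    [0.3,0,0,-15,0,0,0],
    [0.3,0,0,-15,0,0,0],
    [0.3,0,0,-10,0,0,0],
    [0.3,0,0,0,0,0,0]
  ]
}}

```text
time_s: 14.8
tcp_pos: [0.4154, 0.1741, 0.0258]
tcp_rot: [1.0, 0.002, -0.001, 0.0]
ft_force: [-0.1, -0.2, -0.4]
grip_width: 0.0561
grasp_force: 7.7
```

```bash
python3 - <<'E'
from h import *
snap('wrist','w5'); snap('side','s5');snap('top','t5')
for t in('s5','t5'):
    p,d,K,T=load(t); W=cloud(d,K,T)
    m=(np.hypot(W[...,0]-.542,W[...,1]-.1735)<.036)&(W[...,2]>.05)&(W[...,2]<.08)
    if m.sum()>20: Q=W[m];print('bun',len(Q),Q.min(0),Q.max(0),cv2.minEnclosingCircle(Q[:,:2].astype(np.float32)))
a=cv2.imread('pics/w5.png');b=cv2.imread('pics/s5.png')
cv2.imwrite('pics/v5.png',np.hstack([cv2.resize(a[:250],(400,300)),cv2.resize(b[180:270,180:300],(400,300))]))
E
```

```text
bun 245 [0.5171977  0.15072889 0.05007603] [0.57438699 0.20524626 0.06557205] ((0.5444813370704651, 0.17689044773578644), 0.03001207299530506)
bun 289 [0.52252411 0.14350369 0.05010757] [0.57164785 0.20109466 0.06544268] ((0.5421870946884155, 0.1734701693058014), 0.030436353757977486)
```

View pics/v5.png

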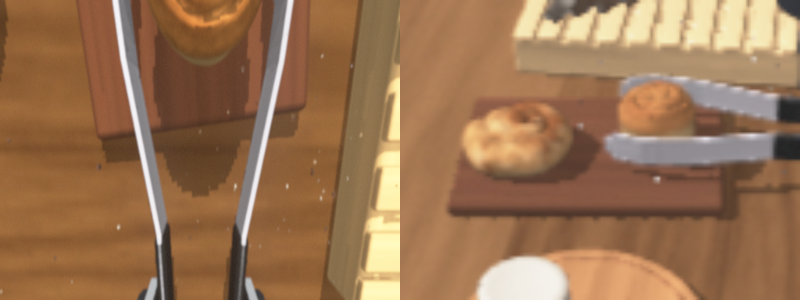

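The bun sits between the jaws and the tips are clear of the pastry. Closing gradually.

>>> {"method": "move_arm", "body": {
  "plan": [
    [0.24,0,0,0,0,0,0],
    [0.18,0,0,0,0,0,0],
    [0.12,0,0,0,0,0,0],
    [0.06,0,0,0,0,0,0],
    [0.0,0,0,0,0,0,0],
    [-0.3,0,0,0,0,0,0],
    [-0.3,0,0,0,0,0,0],
    [-0.3,0,0,0,0,0,0]
  ],
  "newtons": 30
}}

```text
time_s: 15.95
tcp_pos: [0.4159, 0.1741, 0.0263]
tcp_rot: [1.0, 0.001, 0.0, -0.0]
ft_force: [-0.2, -0.6, -0.9]
grip_width: 0.0459
grasp_force: 30.8
```

>>> {"method": "move_arm", "body": {
  "plan": [
    [-0.3,0,0,8,0,0,0],
    [-0.3,0,0,15,0,0,0],
    [-0.3,0,0,20,0,0,0],
    [-0.3,0,0,20,0,0,0],
    [-0.3,0,0,10,0,0,0],
    [-0.3,0,0,0,0,0,0]
  ]
}}

```text
time_s: 16.7
tcp_pos: [0.4162, 0.1742, 0.0999]
tcp_rot: [1.0, 0.001, 0.001, -0.0]
ft_force: [-0.0, 0.3, -1.4]
grip_width: 0.0458
grasp_force: 31.1
```

```bash
python3 - <<'E'
from h import *
snap('wrist','w6'); snap('side','s6')
a=cv2.imread('pics/w6.png');b=cv2.imread('pics/s6.png')
cv2.imwrite('pics/v6.png',np.hstack([cv2.resize(a[:250],(400,300)),cv2.resize(b[150:270,180:340],(400,300))]))
E
```

```text
(no output)
```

View pics/v6.png

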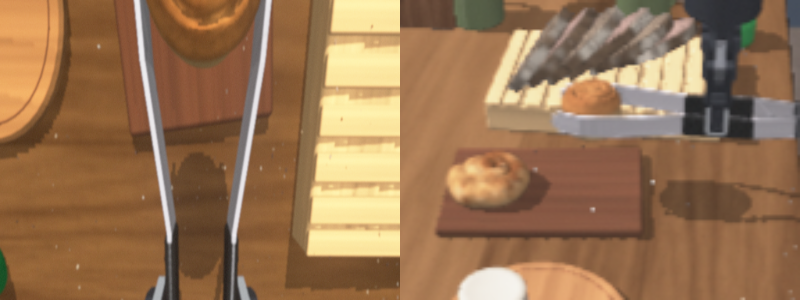

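The bun is gripped in the tongs and off the board. Carrying it over the round board, well above the jar.

>>> {"method": "move_arm", "body": {
  "plan": [
    [-0.3,0,0,20,0,0,0],
    [-0.3,0,0,30,0,0,0],
    [-0.3,0,5,30,0,0,0],
    [-0.3,2,15,10,0,0,0],
    [-0.3,2,25,5,0,0,0],
    [-0.3,2,30,0,0,0,0],
    [-0.3,2,30,0,0,0,0],
    [-0.3,2,30,0,0,0,0]
  ]
}}

```text
time_s: 17.8
tcp_pos: [0.425, 0.3106, 0.1925]
tcp_rot: [1.0, 0.002, -0.001, 0.0]
ft_force: [-0.3, -0.3, -1.8]
grip_width: 0.0456
grasp_force: 31.4
```

>>> {"method": "move_arm", "body": {
  "plan": [
    [-0.3,2,30,0,0,0,0],
    [-0.3,2,25,0,0,0,0],
    [-0.3,0,15,0,0,0,0],
    [-0.3,0,6,0,0,0,0],
    [-0.3,0,0,0,0,0,0],
    [-0.3,0,0,0,0,0,0],
    [-0.3,0,0,0,0,0,0],
    [-0.3,0,0,0,0,0,0]
  ]
}}

```text
time_s: 18.8
tcp_pos: [0.43, 0.3847, 0.1945]
tcp_rot: [1.0, 0.001, 0.0, -0.0]
ft_force: [0.1, -0.8, -1.6]
grip_width: 0.0465
grasp_force: 31.4
```

```bash
python3 - <<'E'
from h import *
snap('top','t7'); snap('side','s7')
for t in('s7','t7'):
    p,d,K,T=load(t); W=cloud(d,K,T)
    m=(np.hypot(W[...,0]-.557,W[...,1]-.385)<.045)&(W[...,2]>.15)&(W[...,2]<.3)
    Q=W[m];print(t,len(Q),Q.min(0),Q.max(0),np.median(Q,0))
    m=(np.hypot(W[...,0]-.595,W[...,1]-.4225)<.045)&(W[...,2]>.06)&(W[...,2]<.1)
    Q=W[m];print('jar',len(Q),Q.min(0),Q.max(0))
a=cv2.imread('pics/t7.png');b=cv2.imread('pics/s7.png')
cv2.imwrite('pics/v7.png',np.hstack([cv2.resize(a[110:260,90:290],(400,300)),cv2.resize(b[150:330,150:390],(400,300))]))
print(get_obs()['qvel'],get_obs()['grip_width'])
E
```

```text
s7 992 [0.52323433 0.35121319 0.1814784 ] [0.59528985 0.4208787  0.23149314] [0.55415218 0.40853642 0.21505746]
jar 628 [0.56717872 0.39690136 0.06001259] [0.62457408 0.45412886 0.08596978]
t7 699 [0.52605331 0.34963097 0.18830915] [0.59324317 0.41822846 0.23273348] [0.55358613 0.37997891 0.22116194]Traceback (most recent call last):
  File "<stdin>", line 8, in <module>
    return umr_minimum(a, axis, None, out, keepdims, initial, where)
ValueError: zero-size array to reduction operation minimum which has no identity
```

```bash
python3 - <<'E'
from h import *
a=cv2.imread('pics/t7.png');b=cv2.imread('pics/s7.png')
cv2.imwrite('pics/v7.png',np.hstack([cv2.resize(a[110:260,90:290],(400,300)),cv2.resize(b[150:330,150:390],(400,300))]))
o=get_obs();print(abs(o['qvel']).max(),o['grip_width'],o['time_s'])
E
```

```text
0.0036197494305859924 0.045891747751314 18.9
```

View pics/v7.png

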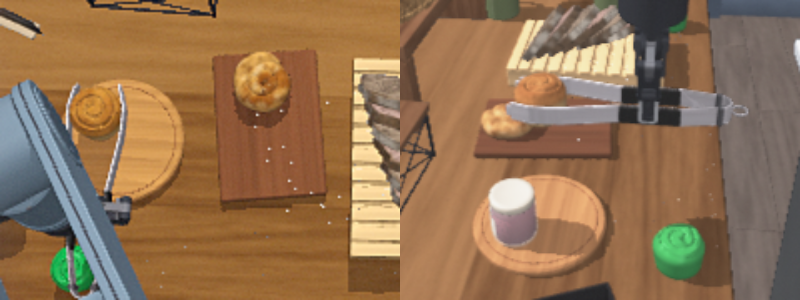

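The bun is held still in the tongs over the round board (top crop (95,108), shifted by parallax). The jar stands on the board (side crop (513,210)), and the pastry is in place.

```bash
python3 -c "
from cell import bot
print(bot.hand_in())"
```

```text
the job is handed in; nothing more can be done
None
```

I handed the job in at about 19 s: the jam jar stands upright on the round board, and the bun is held still in the tongs over it, its underside about 17 cm above the board; the hand-in gave no verdict.

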